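# Find the concealed catch of the lure case

## Robot

A 7-joint arm with a two-finger parallel gripper is mounted at the origin on the work surface. World frame = base frame: x ahead of the robot, y to its left, z up, the work surface at z = 0. Lengths are in m, angles in rad, forces in N, time in s.
With the tool pointing down it reaches from about 0.4 to 0.875 m from the base axis. Payload 19.3 kg.
Tool frame: the origin (TCP) lies at the centre of the arm's flange, where the gripper is bolted on; the fingertips stand 173 mm ahead of it and the grasp point (between the pads) lies 155 mm ahead of it; z points along the fingers, y is the line along which they close (so a half turn about z gives the same grasp; the last joint's range is limited). The gripper opens to 85 mm and grips with 20 to 120 N. Pads are 22 mm wide; open, the fingers measure 114 mm over their backs; the gripper's body (76 mm by 85 mm) begins 54 mm behind the grasp point. The pads swing forward as they close: fully open they stand 13 mm farther back than shut.
Start: joints at [1.199, 0.521, -0.036, 1.599, 0.021, 1.021, -0.113], TCP at [0.186, -0.597, 0.405] pointing down, gripper open.
Joint ranges: [-2.91, 2.91], [-0.3, 2.13], [-1.5, 1.42], [0.17, 2.43], [-1.26, 4.41], [0.16, 1.93], [-2.52, 2.52]. Speed limits (rad/s): [1.89, 1.89, 2.39, 2.39, 3.01, 3.01, 3.01].

## Interface

Orientations are given as [roll, pitch, yaw] about the fixed x, y, z axes, in that order (R = Rz(yaw) Ry(pitch) Rx(roll)).
In Python, from workcell import bot, imaging, job gives the robot as it stands.
- The arm moves only by the tool carry_out, never from a script. Its argument "targets" is a list of rows, each a list of 3 entries, a list of its own where there are three numbers: the shift along the tool's x, y, z in units of 0.25 m (1.0 is 0.25 m), then the turn, a rotation vector about the tool's x, y, z in units of 180 degrees (1.0 is 180 degrees), then the opening, from 0 (shut) to 1 (fully open). In form: [[[tx, ty, tz], [wx, wy, wz], jaw], ...]. A call has 1 to 8 rows; each row shifts and turns the commanded pose from where the row before left it, along the tool's axes as they then stand; what a row does not reach is not made up. A row lasts 1/8 s, in which the tool goes at most 62.5 mm and 10.7 degrees, less where a joint would pass 70% of its speed; a pose out of reach is approached as far as the arm can. A call with a number of a shift or a turn outside -1 to 1 is refused whole. A call with a gripper value outside its range is refused whole. The fingers move at their own pace and stop on an object; "force" is the grip in N (left out, the last holds). Time passes only in rows, so rows that do not move let the fingers close. It gives the time, the measured TCP pose, the force and the opening at its end, in the units of the state.
- bot.observe(): the state, without advancing time (a new reading comes with each control period).
- imaging.grab_frame(name): name is "side" or "top" or "wrist"; returns a dict with "pixels" (384x512x3 uint8, red, green, blue), "mtx" (3x3 intrinsics, pixels), "k1" (the pictures are not rectified: a ray, as slopes to the right and down, at radius r is drawn at 1 + k1 r^2 times it, then the intrinsics apply), "cam_to_world" (4x4, takes a point from camera to world coordinates); the wrist camera has in their place "mount" (4x4, takes a point from camera to tool coordinates, whose origin is the TCP and whose axes are the flange's). Camera axes: x right, y down, z forward; pixel columns grow to the right and rows downward; lengths in m; the calibration is good to about 2 mm. A picture is of the moment at which its call begins: read the wrist's pose just before it. There is no depth.
- job.job_done(): hands the job in, once; it reports no verdict.
The state is a dict: "clock": time; "qpos": joint angles; "qd": joint speeds; "joint_efforts": joint torques, N m; "position": TCP position; "tool_rot": TCP orientation; "force": force on the tool from outside, world axes, zero at the start; "moment": the same for the moment, N m; "grip_width": finger opening in m.
Only numpy, scipy, OpenCV 4.12 (cv2) and the standard library are available. Lean on these libraries where they do the work, as an engineer would, in place of code of your own. Each camera call takes 0.05 s, during which the arm holds its last target. There are 200 camera calls.

## Task

One of the five dark pads set flush in the top of the shop's lure case is a concealed catch; the other four are dummies. Feel along the row with a fingertip for the pad that gives, without leaning hard on the case, and press it so that the drawer springs open; then take the hand away and leave the drawer open. Only touch the case: do not pick up, shift or knock over the stock on it or around it.

Things in the scene. Friction and masses are not known exactly. Their poses are not given: they have to be found in the camera images.
- lure_case: a low navy case fixed to the table, 260 mm deep (its x), 380 mm wide (its y), 90 mm high, with a flat level grey top panel and a blue drawer front towards the robot. Origin at the centre of its underside; x points from the drawer front to the back, y along the front, z up. Loose stock stands on the back half of the top, its centres 125 mm or more behind the row of pads
- panel_centre (a point): centre of the top panel's face, 90 mm above the table. Five dark square pads, all alike, are let into the panel in a row along the case's y, 55 mm in front of this point: 52 mm square in 54 mm openings, 64 mm from centre to centre, their tops 2 mm below the panel's face. Four are rigid blanks; one, which may be any of them, is the concealed catch
- catch (a joint): how far the concealed catch is pressed in: 0 at rest, 0.006 m fully down. It sinks straight down on a light spring (2 N to start it, 5 N fully down) and comes up again when let go; the drawer is let go once it is about 0.003 m down
- drawer (a joint): how far the drawer stands out of the case towards the robot (along the case's -x): 0 shut and latched, 0.05 m sprung fully open. A weak spring (3.5 to 6 N) drives it out in under half a second once the catch is pressed; it cannot be pulled open while latched
- drawer_front (a point): the middle of the outer face of the blue drawer front, 45 mm above the table; moves with the drawer
- pad1 (a point): centre of the top face of pad 1 of 5 at rest (88 mm above the table), counted along the case's y axis from its -y end; it may be a blank or the catch
- pad2 (a point): centre of the top face of pad 2 of 5 at rest (88 mm above the table), counted along the case's y axis from its -y end; it may be a blank or the catch
- pad3 (a point): centre of the top face of pad 3 of 5 at rest (88 mm above the table), counted along the case's y axis from its -y end; it may be a blank or the catch
- pad4 (a point): centre of the top face of pad 4 of 5 at rest (88 mm above the table), counted along the case's y axis from its -y end; it may be a blank or the catch
- pad5 (a point): centre of the top face of pad 5 of 5 at rest (88 mm above the table), counted along the case's y axis from its -y end; it may be a blank or the catch
- bait_jar: a squat bait jar with an orange cap, 56 mm across, 70 mm tall, standing on the back half of the case's top; loose, to be left alone. Origin at the centre of its underside
- dip_pot: a small black-labelled pot with a red cap, 48 mm across, 50 mm tall, standing on the back half of the case's top; loose, to be left alone. Origin at the centre of its underside
- line_spool: a green flanged line spool, 64 mm across, 38 mm tall, lying flat on the back half of the case's top; loose, to be left alone. Origin at the centre of its underside
- glug_bottle: an amber bottle with a yellow label, 52 mm across, 150 mm tall, on the table beside the case (its +y side); loose, to be left alone. Origin at the centre of its underside
- pellet_tin: an orange-labelled tin, 74 mm across, 90 mm tall, on the table beside the case (its -y side); loose, to be left alone. Origin at the centre of its underside
- rig_box: a flat pale rig box with a blue lid, 110 x 70 x 32 mm, on the table well to the robot's right; loose, to be left alone. Origin at the centre of its underside
- bite_alarm: a black bite alarm, 28 x 45 mm and 115 mm tall with two ears at the top, standing on the table well to the robot's left; loose, to be left alone. Origin at the centre of its underside

How it is judged:
On the way:
1. the concealed catch is pressed in (more than 2 mm) (value of joint catch above 0.002 m), for 0.02 s.
At the end, for the whole second after the job is handed in: the drawer has sprung open (more than 40 mm out) and is at rest, the catch has come back up (within 1.5 mm of rest), and all seven loose things still stand within 30 mm of where they were, tilted less than 0.5 rad (value of joint drawer above 0.04 m and not (velocity of joint drawer above 0.02 m/s) and value of joint catch below 0.0015 m and distance of each of bait_jar, dip_pot, line_spool, glug_bottle, pellet_tin, rig_box, bite_alarm from where it was at the start of the episode below 0.03 m and angle between each of bait_jar, dip_pot, line_spool, glug_bottle, pellet_tin, rig_box, bite_alarm's own z axis and vertical below 0.5 rad); the robot touches nothing.
It fails at once if any of the loose stock is lifted, shifted more than 30 mm or tipped over (distance of any of bait_jar, dip_pot, line_spool, glug_bottle, pellet_tin, rig_box, bite_alarm from where it was at the start of the episode above 0.03 m or angle between any of bait_jar, dip_pot, line_spool, glug_bottle, pellet_tin, rig_box, bite_alarm's own z axis and vertical above 0.5 rad).
It fails at once if the fingers press on anything with more than 80 N (contact force between the fingers and anything else above 80 N).
It also fails if it takes over 54 s, if anything falls off the work surface, if the arm or the gripper's body presses on something with over 40 N, if the wrist force passes 120 N, or if a joint passes its speed limit or range.

## Working session

There is one attempt and no reset: what is moved stays moved. The work goes in short steps, Python scripts to look and compute and a tool call to move; the robot and the scene stay as the last step left them, time stands still between calls to the robot, and variables do not carry over. Pictures are saved under pics/ and viewed, on a budget of 10 in all, crops included, one or two more only if the job needs it, and the job is handed in when it is done.

Besides the shell and the picture viewer there is one more tool, called after "Emit:" in YAML: its name, and indented under it one key for each argument. carry_out: Moves the arm, as the interface text tells. Its arguments: {"type":"object","properties":{"targets":{"type":"array"},"force":{"type":"number"}},"required":["targets"]}

```bash
mkdir -p pics; python3 - <<'E'
from workcell import bot, imaging
import cv2
print(bot.observe())
for n in("top","side"):
    f=imaging.grab_frame(n); cv2.imwrite(f"pics/{n}0.png",f["pixels"][:,:,::-1])
    print(n,f["mtx"],f["k1"],f["cam_to_world"])
E
```

```text
{'clock': 0.0, 'qpos': array([ 1.19880859,  0.52200109, -0.03630322,  1.60000995,  0.02119744,
        1.02109799, -0.1128197 ]), 'qd': array([ 8.84894627e-04, -3.78223977e-04, -7.82671822e-05,  1.42250723e-03,
       -1.47039861e-03, -3.87160051e-04,  4.31837037e-04]), 'joint_efforts': array([ 3.42338017e-04, -9.27087021e+01,  1.98035449e+00, -3.69930196e+01,
        1.78434985e-02,  8.16038169e-03, -2.73659145e-05]), 'position': array([ 0.18569106, -0.59662704,  0.40413325]), 'tool_rot': array([-3.14046479e+00,  9.09533413e-05,  3.01735836e-01]), 'force': array([0.5850009 , 0.60331221, 0.60029761]), 'moment': array([-0.02366495, -0.0199029 , -0.05198071]), 'grip_width': 0.08533373301484924}
top [[361.38279835   0.         257.94507927]
 [  0.         361.38279835 189.49675943]
 [  0.           0.           1.        ]] -0.038716551854755796 [[-0.00830473 -0.99470015  0.10248236  0.43722393]
 [-0.99990293  0.00940707  0.01027773 -0.06693568]
 [-0.01118731 -0.10238705 -0.99468173  1.3670033 ]
 [ 0.          0.          0.          1.        ]]
side [[376.50479358   0.         255.28665502]
 [  0.         376.50479358 195.7870207 ]
 [  0.           0.           1.        ]] -0.06962549667878724 [[-0.99610015 -0.03142844  0.08244238  0.4550274 ]
 [-0.08744299  0.47616699 -0.87499641  1.01637561]
 [-0.01175656 -0.87879307 -0.47705821  0.67567673]
 [ 0.          0.          0.          1.        ]]
```

View pics/top0.png

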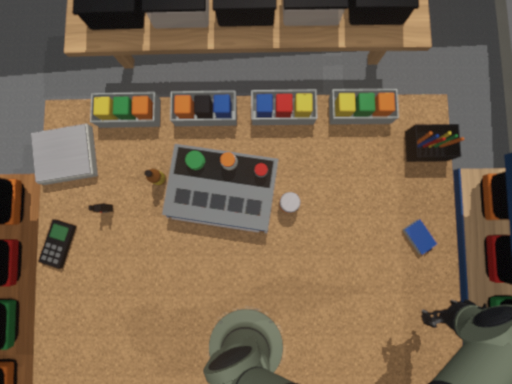

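View pics/side0.png

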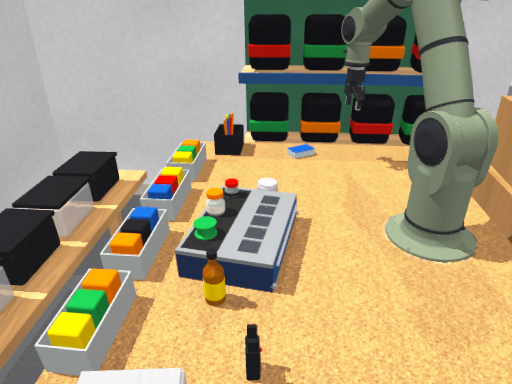

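The top view shows the five pads at about (182,197) to (253,207), with pad 5 on the left (+y). Stock is behind the row, the bottle is at (155,177) and the tin at (290,203). Next I'll measure the pads.

```bash
cat > h.py <<'E'
import numpy as np, cv2
def cast(f,uv,z,T=None):
    T=f["cam_to_world"] if T is None else T
    d=np.array([f["k1"],0,0,0])
    p=cv2.undistortPoints(np.array(uv,float).reshape(-1,1,2),f["mtx"],d).reshape(-1,2)
    r=np.c_[p,np.ones(len(p))]@T[:3,:3].T; o=T[:3,3]
    return o+r*((z-o[2])/r[:,2])[:,None]
E
python3 - <<'E'
from workcell import imaging
from h import *
for n,b in(("top",(165,180,275,225)),("side",(235,190,290,262))):
    f=imaging.grab_frame(n); g=f["pixels"].max(2); x0,y0,x1,y1=b
    m=np.zeros_like(g); m[y0:y1,x0:x1]=(g[y0:y1,x0:x1]<(95))*255
    k,l,s,c=cv2.connectedComponentsWithStats(m,connectivity=4)
    I=[i for i in range(1,k) if 40<s[i,4]<500]
    print(n,[(c[i].round(1),s[i,4]) for i in I]); P=cast(f,c[I],.088); P=P[np.argsort(P[:,1])]
    print(P.round(4)); print(np.linalg.norm(np.diff(P,axis=0),axis=1))
    d=P[-1]-P[0]; print("yaw",np.arctan2(-d[0],d[1]))
E
```

```text
top [(array([251. , 182.3]), np.int32(237)), (array([182.2, 195.9]), np.int32(209)), (array([199.8, 198.6]), np.int32(211)), (array([217.5, 201.3]), np.int32(213)), (array([235.4, 204. ]), np.int32(205)), (array([253. , 206.8]), np.int32(205))]
[[ 0.5077 -0.0358  0.088 ]
 [ 0.5951 -0.0291  0.088 ]
 [ 0.518   0.0267  0.088 ]
 [ 0.5281  0.0903  0.088 ]
 [ 0.5383  0.1536  0.088 ]
 [ 0.5486  0.2167  0.088 ]]
[0.08766214 0.0952328  0.06440578 0.0640969  0.06392238]
yaw -0.16024336872610995
side [(array([239.9, 200. ]), np.int32(222))]
[[ 0.6036 -0.0303  0.088 ]]
[]
yaw -0.0
```

Pads 1–5 lie from (0.508,-0.036) to (0.549,0.217), spaced 64 mm, with case yaw ≈ -0.160. I'll close the jaw and travel high.

Emit:
carry_out:
  targets:
    - [[0.15,-0.14,0],[0,0,-0.04],0]
    - [[0.15,-0.14,0],[0,0,0],0]
    - [[0.17,-0.12,0],[0,0,0],0]
    - [[0.17,-0.12,0],[0,0,0],0]
    - [[0.17,-0.12,0],[0,0,0],0]
    - [[0.17,-0.12,0],[0,0,0],0]
    - [[0.17,-0.12,0],[0,0,0],0]
    - [[0.17,-0.12,0],[0,0,0],0]
  force: 40

```text
clock: 1.2
position: [0.3888, -0.2337, 0.4048]
tool_rot: [3.141, -0.0, 0.427]
force: [1.0, 0.8, 0.5]
grip_width: 0.0002
```

Emit:
carry_out:
  targets:
    - [[0.19,-0.13,0],[0,0,0],0]
    - [[0.19,-0.13,0],[0,0,0],0]
    - [[0.19,-0.13,0],[0,0,0],0]
    - [[0.19,-0.13,0],[0,0,0],0]
    - [[0,0,0],[0,0,-0.058],0]
    - [[0,0,0],[0,0,-0.058],0]
    - [[0,0,0],[0,0,-0.058],0]
    - [[0,0,0],[0,0,-0.058],0]

```text
clock: 2.2
position: [0.5072, -0.0382, 0.4046]
tool_rot: [-3.141, 0.0, 1.162]
force: [-1.1, 0.3, 0.8]
grip_width: -0.0002
```

Emit:
carry_out:
  targets:
    - [[0,0,0],[0,0,-0.058],0]
    - [[0,0,0],[0,0,-0.023],0]
    - [[0,0,0],[0,0,0],0]

```text
clock: 2.58
position: [0.5072, -0.0384, 0.4046]
tool_rot: [-3.141, -0.0, 1.41]
force: [0.2, 0.7, -0.1]
grip_width: -0.0001
```

Emit:
carry_out:
  targets:
    - [[0.01,0,0.15],[0,0,0],0]
    - [[0,0,0.15],[0,0,0],0]
    - [[0,0,0.15],[0,0,0],0]
    - [[0,0,0.064],[0,0,0],0]
    - [[0,0,0],[0,0,0],0]
    - [[0,0,0],[0,0,0],0]

```text
clock: 3.32
position: [0.5081, -0.0357, 0.2774]
tool_rot: [3.14, -0.0, 1.41]
force: [-0.2, 0.9, -0.5]
grip_width: 0.0001
```

```bash
python3 - <<'E'
from workcell import imaging,bot
import cv2
print(bot.observe()["position"],bot.observe()["force"])
f=imaging.grab_frame("side"); p=f["pixels"][170:300,170:320,::-1]
q=imaging.grab_frame("wrist")["pixels"][:,:,::-1]
p=cv2.resize(p,(443,384))
cv2.imwrite("pics/c1.png",cv2.resize(cv2.hconcat([p,q]),(800,322)))
E
```

```text
[ 0.5080815  -0.03569471  0.27736801] [-0.24564457  0.9215071  -0.4724871 ]
```

View pics/c1.png

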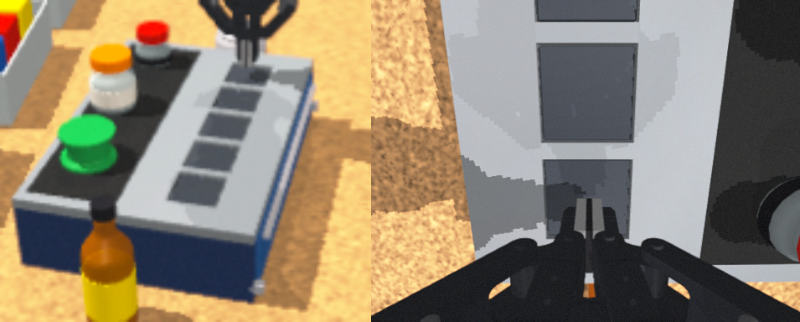

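The fingertips are centred over pad 1, just above it, and clear of the stock. Next I'll probe downward.

Emit:
carry_out:
  targets:
    - [[0,0,0.03],[0,0,0],0]
    - [[0,0,0.02],[0,0,0],0]
    - [[0,0,0.004],[0,0,0],0]
    - [[0,0,0],[0,0,0],0]

```text
clock: 3.92
position: [0.5076, -0.0357, 0.2626]
tool_rot: [-3.141, -0.0, 1.411]
force: [0.2, -0.4, 0.6]
grip_width: -0.0
```

Emit:
carry_out:
  targets:
    - [[0,0,0.004],[0,0,0],0]
    - [[0,0,0],[0,0,0],0]

```text
clock: 4.18
position: [0.5076, -0.0358, 0.2617]
tool_rot: [3.142, -0.0, 1.411]
force: [-0.4, 0.6, -0.6]
grip_width: 0.0001
```

Emit:
carry_out:
  targets:
    - [[0,0,0.004],[0,0,0],0]
    - [[0,0,0],[0,0,0],0]

```text
clock: 4.42
position: [0.5077, -0.0358, 0.2607]
tool_rot: [3.141, -0.0, 1.411]
force: [-0.5, -0.4, 2.1]
grip_width: -0.0001
```

Emit:
carry_out:
  targets:
    - [[0,0,0.004],[0,0,0],0]
    - [[0,0,0],[0,0,0],0]

```text
clock: 4.68
position: [0.5077, -0.0358, 0.2597]
tool_rot: [3.142, -0.0, 1.411]
force: [1.2, -0.3, 0.8]
grip_width: -0.0001
```

Emit:
carry_out:
  targets:
    - [[0,0,0.004],[0,0,0],0]
    - [[0,0,0],[0,0,0],0]

```text
clock: 4.92
position: [0.5076, -0.0358, 0.2586]
tool_rot: [-3.141, 0.0, 1.411]
force: [-0.3, -0.5, 0.4]
grip_width: 0.0002
```

Emit:
carry_out:
  targets:
    - [[0,0,0.004],[0,0,0],0]
    - [[0,0,0],[0,0,0],0]

```text
clock: 5.18
position: [0.5076, -0.0358, 0.2577]
tool_rot: [-3.142, -0.0, 1.411]
force: [-1.4, -0.6, 3.3]
grip_width: -0.0001
```

Emit:
carry_out:
  targets:
    - [[0,0,0.004],[0,0,0],0]
    - [[0,0,0],[0,0,0],0]

```text
clock: 5.42
position: [0.5076, -0.0357, 0.2566]
tool_rot: [-3.142, -0.0, 1.411]
force: [-0.6, -0.0, 3.5]
grip_width: -0.0003
```

Emit:
carry_out:
  targets:
    - [[0,0,0.004],[0,0,0],0]
    - [[0,0,0],[0,0,0],0]

```text
clock: 5.68
position: [0.5076, -0.0358, 0.2556]
tool_rot: [-3.142, 0.0, 1.411]
force: [-0.8, -0.7, 4.1]
grip_width: -0.0003
```

Pad 1 seems to give, moving 3 mm at 3–4 N. Pressing a little further and looking at the drawer.

Emit:
carry_out:
  targets:
    - [[0,0,0.004],[0,0,0],0]
    - [[0,0,0],[0,0,0],0]

```text
clock: 5.92
position: [0.5077, -0.0357, 0.2553]
tool_rot: [3.141, 0.0, 1.411]
force: [-4.9, 0.0, 19.4]
grip_width: 0.0
```

Emit:
carry_out:
  targets:
    - [[0,0,0.004],[0,0,0],0]
    - [[0,0,0],[0,0,0],0]

```text
clock: 6.18
position: [0.5077, -0.0356, 0.255]
tool_rot: [3.141, 0.001, 1.411]
force: [-10.9, -1.1, 38.3]
grip_width: -0.0002
```

```bash
python3 - <<'E'
from workcell import imaging
import cv2
p=imaging.grab_frame("side")["pixels"][170:300,170:320,::-1]
q=imaging.grab_frame("top")["pixels"][130:260,140:320,::-1]
cv2.imwrite("pics/c2.png",cv2.hconcat([cv2.resize(p,(370,320)),cv2.resize(q,(430,320))]))
E
```

```text
(no output)
```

View pics/c2.png

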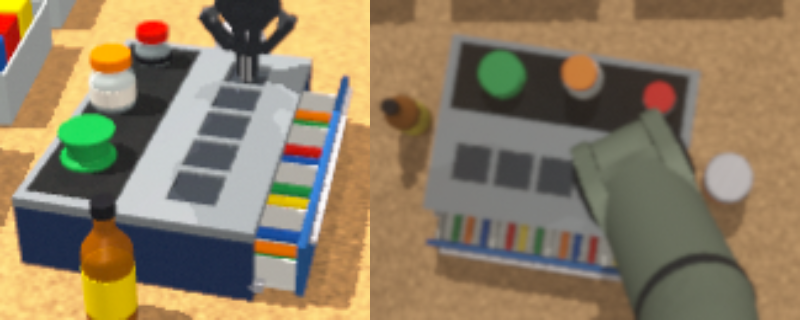

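The drawer front stands well out in both views (blue front at about (345,100)–(300,285) in the left crop), so pad 1 is the catch, now bottomed at 38 N. I'll lift straight up.

Emit:
carry_out:
  targets:
    - [[0,0,-0.02],[0,0,0],0]
    - [[0,0,-0.05],[0,0,0],0]
    - [[0,0,-0.15],[0,0,0],0]
    - [[0,0,-0.15],[0,0,0],0]
    - [[0,0,-0.15],[0,0,0],0]
    - [[0,0,-0.05],[0,0,0],0]
    - [[0,0,0],[0,0,0],0]

```text
clock: 7.15
position: [0.5076, -0.0358, 0.3966]
tool_rot: [3.141, 0.0, 1.41]
force: [-1.2, 1.0, -1.5]
grip_width: 0.0
```

Emit:
carry_out:
  targets:
    - [[-0.15,0,0],[0,0,0],0]
    - [[-0.2,0,0],[0,0,0],0]
    - [[-0.2,0,0],[0,0,0],0]
    - [[-0.2,0,0],[0,0,0],0]
    - [[-0.2,0,0],[0,0,0],0]
    - [[-0.15,0,0],[0,0,0],0]
    - [[0,0,0],[0,0,0],0]
    - [[0,0,0],[0,0,0],0]

```text
clock: 8.15
position: [0.4639, -0.3065, 0.3951]
tool_rot: [-3.14, -0.001, 1.411]
force: [-0.0, 0.5, 0.5]
grip_width: 0.0002
```

```bash
python3 - <<'E'
from workcell import imaging,bot
import cv2
s=bot.observe();print(s["position"],s["force"],abs(s["qd"]).max())
p=imaging.grab_frame("side")["pixels"][170:300,170:320,::-1]
q=imaging.grab_frame("top")["pixels"][130:260,140:320,::-1]
cv2.imwrite("pics/c3.png",cv2.hconcat([cv2.resize(p,(370,320)),cv2.resize(q,(430,320))]))
E
```

```text
[ 0.46385138 -0.30651231  0.39514658] [-0.04660744  0.50159435  0.5436783 ] 0.01344009723858282
```

View pics/c3.png

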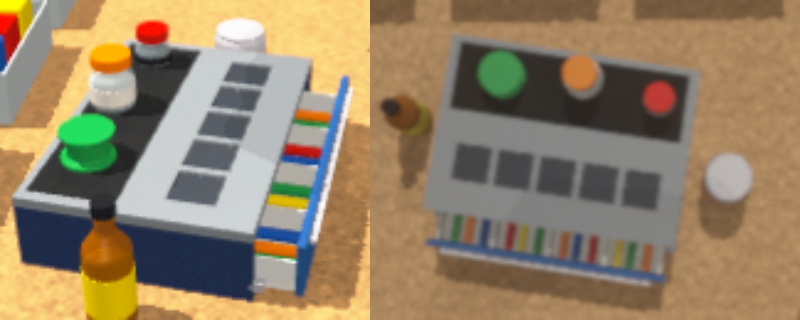

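The drawer is out, all five pads look level and the stock is where it was. I'll check how far out the drawer is, then hand in.

```bash
python3 - <<'E'
from workcell import imaging,job
from h import *
f=imaging.grab_frame("top"); h=cv2.cvtColor(f["pixels"],cv2.COLOR_RGB2HSV)
m=cv2.inRange(h,(100,150,90),(120,255,255)); m[:222]=0; m[250:]=0; m[:,:160]=0; m[:,270:]=0
v,u=np.nonzero(m); P=cast(f,[[u.mean(),v.mean()]],.08)[0]
c=np.array([.5281,.0903]); ex=np.array([.987,-.16])
print(len(u),"front rel. to pad row along case x",(P[:2]-c)@ex,"-> drawer out ~",-(P[:2]-c)@ex-.075)
if -(P[:2]-c)@ex-.075>.043: job.job_done(); print("handed in")
E
```

```text
0 front rel. to pad row along case x nan -> drawer out ~ nan<stdin>:5: RuntimeWarning: Mean of empty slice.
  ret = ret.dtype.type(ret / rcount)
```

```bash
python3 - <<'E'
from workcell import imaging,job
from h import *
f=imaging.grab_frame("top"); p=f["pixels"].astype(int)
m=(p[:,:,2]-p[:,:,0]>50); m[:225]=0; m[250:]=0; m[:,:160]=0; m[:,270:]=0
v,u=np.nonzero(m); a,b=np.polyfit(u,v,1); k=abs(v-a*u-b)<2.5; u,v=u[k],v[k]
a,b=np.polyfit(u,v,1); print(len(u),u.min(),u.max(),"slope",a)
P=cast(f,[[213.5,a*213.5+b]],.08)[0]
c=np.array([.5281,.0903]); ex=np.array([.987,-.16])
o=-(P[:2]-c)@ex-.075; print("drawer out ~",o)
if .043<o<.065: job.job_done(); print("handed in")
E
```

```text
143 166 261 slope 0.15567950695085236
drawer out ~ 0.045786774887310255
the job is handed in; nothing more can be done
handed in
```

The drawer is open and the job is handed in; no verdict was reported. Pad 1, at the case's -y end, was the catch. It was the first pad I tried: it sank about 3 mm at 3–4 N, then bottomed out, and the drawer sprang open. I then lifted the hand straight up and moved it clear of the case.

- **Force:** the highest wrist reading was about 38 N, when I pressed a step or two past the bottom of the pad's travel. This is under the 80 N limit, but harder than the job needed.
- **Drawer:** the top camera put it about 46 mm out. I measured its blue front at an assumed height of 80 mm, so this is a rough figure: over 40 mm, and close to the 50 mm full travel.
- **Pads and stock:** in the last picture all five pads looked level, and the stock on and beside the case looked unmoved. This was by eye, not measured. The rig box and bite alarm were outside that crop, and I did not look at them again.
- **Arm:** the last reading before handing in showed only noise-level force, with the arm nearly still.
- **Failed check:** my first attempt to measure the drawer found no pixels because the colour mask was too strict. I repeated it with a looser one.

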